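# Open the left-hand screw press and take out the steel rule

## Task

The steel rule is clamped in the small screw press whose brass knob is engraved with a groove and notches, the sign of a left-hand thread. Unscrew that knob clockwise (seen from above), letting it rise freely, until you feel it come up against its stop; do not screw it down, and do not force it or tug at it so that the press shifts more than 1.5 mm on its soft rubber pad. Then draw the rule out and lay it flat on the pale drying board, lengthwise and fully on the board, leaving the plain press and the other things alone.

Things in the scene. Friction and masses are not known exactly. Their poses are not given: they have to be found in the camera images.
- marked_press: Small grey-green screw press, holding the rule. Origin (fixed) on the worktop under its spindle axis, z up; column on its +x side (x 45 to 79, y +-23 mm), throat open to -x and both sides. Base plate x -40 to 85, y +-50, top at z 12; head beam 40 mm wide, x -19 to 79, z 69 to 93 mm. A round sprung foot, 26 mm across, presses on the rule; at the stop it is 14 mm clear.
- marked_press_knob (a joint): Turn of the marked knob, rad. Left-hand thread: grows as it is turned CLOCKWISE from above, which unscrews it and raises knob and foot, 20 to 28 mm a turn (coarse thread). Starts at 0 to 0.4 (clamped). The way up ends between 3.5 and 5 at a hard stop, to be felt: the moment stays under 0.3 N m on the way and jumps past 1 N m within about 0.05 rad at the stop; turning on wrenches the press. It stays put.
- marked_press_knob_grip (a point): Centre of the marked knob, on the turning axis at half height, about 125 mm above the worktop when clamped. Upright eight-sided brass knob, 44 mm across flats (two flats face this point's own x, the others every 45 degrees), 30 mm high; dark engraved groove round its side, a notch at each corner and a ring on top. Its underside is about 17 mm above the head beam. Turn it in several grasps.
- marked_press_head (a point): Front of the marked press's head beam, 19 mm from the spindle axis towards -x, 81 mm above the worktop. The casting stands on a soft rubber pad, which gives about 1 mm for each 10 N put on it, sideways, up or down: holding the knob off its axis, or not letting it rise, shifts the head. It must not be shifted more than 1.5 mm.
- plain_press: The other press, same make and sizes: its brass knob has no engraved groove or notches (ordinary right-hand thread). The bone folder lies in it. Leave it alone. Origin as for the marked press.
- plain_press_knob_rim (a point): Point on the top rim of the plain press's knob, 20 mm from its axis, 140 mm above the worktop; it shows whether that knob has been turned.
- steel_rule: Steel rule with cork back, 30 (its x) x 310 (its y) x 8 mm, 75 g; origin at the centre of its underside. Starts on the base plate, 12 mm above the worktop, clamped off its middle: the middle is about 28 mm to the press's +y side, where the long end stands free and can be gripped across its width some 105 mm from the spindle axis. Once released it can be drawn out of the throat to the press's -x.
- drying_board: Pale board fixed on the worktop in front of the presses, 140 (its x) x 420 (its y) x 6 mm; origin at the centre of its underside.
- bone_folder: Cream bone folder, 22 x 140 x 9 mm, lying under the foot of the plain press; stays there.
- thread_spool: Wooden spool of thread, 39 mm across, 58 mm high, standing to the left of the work; stays there. Origin under its middle.
- size_jar: Glass jar with white lid, 60 mm across, 75 mm high, standing to the right of the work; stays there. Origin under its middle.
Not all that is in view belongs to the job. Leave any red look-alike of the marked_press alone.

How it is judged:
On the way:
1. the marked knob is unscrewed up to its stop, the rule still lying in the press (value of joint marked_press_knob above 4.05 rad and distance of steel_rule from where it was at the start of the episode below 0.012 m), for 0.2 s.
At the end, for the whole second after the job is handed in: The rule lies flat and at rest on the drying board, its middle within 35 mm (across) and 50 mm (along) of the board's middle and within 0.12 rad of its length; the marked knob is unscrewed to within 0.15 rad of its stop; the plain press, bone folder, spool and jar are as they were (x of steel_rule in the frame of drying_board between -0.035 and 0.035 m and y of steel_rule in the frame of drying_board between -0.05 and 0.05 m and angle between the y axis of steel_rule and the y axis of drying_board, either way round below 0.12 rad and z of steel_rule in the frame of drying_board between 0.003 and 0.009 m and angle between steel_rule's own z axis and vertical below 0.05 rad and linear speed of steel_rule below 0.02 m/s and value of joint marked_press_knob above 4.05 rad and distance of plain_press_knob_rim from where it was at the start of the episode below 0.006 m and distance of bone_folder from where it was at the start of the episode below 0.01 m and distance of each of thread_spool, size_jar from where it was at the start of the episode below 0.02 m); the robot touches nothing.
It fails at once if the marked knob is screwed down harder (value of joint marked_press_knob below -0.12 rad).
It fails at once if the marked press is pushed, pulled or wrenched so hard that its head shifts more than 1.5 mm (about 15 N) on its rubber pad (distance of marked_press_head from where it was at the start of the episode above 0.0015 m).
It fails at once if the rule is dragged more than 12 mm while still clamped (distance of steel_rule from where it was at the start of the episode above 0.012 m and value of joint marked_press_knob below 3.7 rad).
It fails at once if the plain press's knob is turned (rim moved 6 mm), or bone folder (10 mm), spool or jar (20 mm) disturbed (distance of plain_press_knob_rim from where it was at the start of the episode above 0.006 m or distance of bone_folder from where it was at the start of the episode above 0.01 m or distance of any of thread_spool, size_jar from where it was at the start of the episode above 0.02 m).
It also fails if it takes over 72 s, if anything falls off the work surface, if the arm or the gripper's body presses on something with over 40 N, if the wrist force passes 120 N, or if a joint passes its speed limit or range.

## Robot

A 6-joint arm with a two-finger parallel gripper is mounted at the origin on a cart in front of the work surface, level with it; the furniture and walls round the work are solid. World frame = base frame: x ahead of the robot, y to its left, z up, the work surface at z = 0. Lengths are in m, angles in rad, forces in N, time in s.
With the tool pointing down it reaches from about 0.35 to 0.85 m from the base axis. Payload 8.1 kg.
Tool frame: the origin (TCP) lies at the very end of the fingers, on their centre line; the grasp point (between the pads) lies 19 mm behind it; z points along the fingers, x is the direction in which the jaws open and shut, and the axes are right-handed (so a half turn about z gives the same grasp; the last joint's range is limited). The gripper opens to 93 mm and grips with 3 to 60 N. Pads are 15 mm wide; open, the fingers measure 128 mm over their backs; the gripper's body (75 mm by 188 mm) begins 65 mm behind the grasp point.
Start: joints at [-1.237, 0.13, 1.488, -0, 1.523, -0.085], TCP at [0.244, -0.548, 0.219] pointing down, gripper open.
Joint ranges: [-2.96, 2.96], [-0.89, 2.26], [0.02, 2.5], [-1.34, 4.48], [0, 2.73], [-2.66, 2.66]. Speed limits (rad/s): [2.39, 2.39, 2.79, 3.14, 3.14, 3.14].

## Interface

Orientations are given as a rotation vector (axis times angle).
In Python, from plant import robot gives the robot as it stands. The module is installed in compiled form; this text tells all that it offers.
- The arm moves only by the tool jog_arm, never from a script. Its argument "commands" is one flat list of numbers, 5 for each row, row after row: the gripper's target within -1 to 1 (shut at 1, half-way at 0, fully open at -1), then the shift along the tool's x, y, z in m, then the turn about the tool's z in degrees. A call has 1 to 20 rows; each row shifts and turns the commanded pose from where the row before left it, along the tool's axes as they then stand; what a row does not reach is not made up. A row lasts 1/12 s, in which the tool goes at most 41.7 mm and 7.16 degrees, less where a joint would pass 70% of its speed; a pose out of reach is approached as far as the arm can. A call is refused whole if a number of a shift passes 0.0417 or a number of a turn 7.16, either way. A call with a gripper value outside its range is refused whole. The fingers move at their own pace and stop on an object; "grip_force" is the grip in N (left out, the last holds). Time passes only in rows, so rows that do not move let the fingers close. It gives the time, the measured TCP pose, the force and the opening at its end, in the units of the state.
- robot.read_state(): the state, without advancing time (a new reading comes with each control period).
- robot.read_camera(name): name is "side" or "top" or "wrist"; returns a dict with "img" (420x560x3 uint8, blue, green, red), "vfov" (degrees; the focal length in pixels is half the picture's height over the tangent of half this angle, whatever the lens; pixels are square), "cx", "cy" (the principal point, pixels), "k1" (the pictures are not rectified: a ray, as slopes to the right and down, at radius r is drawn at 1 + k1 r^2 times it, then the intrinsics apply), "extrinsics" (4x4, takes a point from world to camera coordinates). Camera axes: x right, y down, z forward; pixel columns grow to the right and rows downward; lengths in m; the calibration is good to about 2 mm. A picture is of the moment at which its call begins. There is no depth.
- robot.close_job(): hands the job in, once; it reports no verdict.
Trained networks look in a picture, given as the dict that the camera call returned (one of the last four; its "shot" number tells which), for a name from the list of things; names that differ only in an ending like _2 or _b are one class to them, and where a whole thing is asked for, a point or a joint stands for the part that bears it (a point fixed in the world has none). Each returns a list of dicts, best first, with "score" (0 to 1); they miss things now and then, are a little off and sometimes report something else, mostly with a low value. They report only what shows in the picture. A call takes as long as a camera call. They do not tell look-alikes from the thing itself.
- robot.recognise(thing, picture): "box" ([centre column, centre row, width, height] as shares, 0 to 1, of the picture: columns of its width, rows of its height, round what is visible of it).
- robot.pinpoint(thing, picture): "position" ([row, column] as shares, 0 to 1, of the picture: columns of its width, rows of its height: a listed point, or the origin of a listed thing).
The state is a dict: "t": time; "q": joint angles; "dq": joint speeds; "joint_torque": joint torques, N m; "tool_pos": TCP position; "orientation": TCP orientation; "force": force on the tool from outside, world axes, zero at the start; "wrist_torque": the same for the moment, N m; "opening": finger opening in m.
Only numpy, scipy, OpenCV 4.12 (cv2) and the standard library are available. Lean on these libraries where they do the work, as an engineer would, in place of code of your own. Each camera call takes 0.05 s, during which the arm holds its last target.

## Working session

There is one attempt and no reset: what is moved stays moved. The work goes in short steps, Python scripts to look and compute and a tool call to move; the robot and the scene stay as the last step left them, time stands still between calls to the robot, and variables do not carry over. Pictures are saved under pics/ and viewed, and the job is handed in when it is done.

Besides the shell and the picture viewer there is one more tool, called after ">>>" by a JSON object that holds its "name" and its "arguments", one argument or row to a line. jog_arm: Moves the arm, as the interface text tells. Its arguments: {"type":"object","properties":{"commands":{"type":"array"},"grip_force":{"type":"number"}},"required":["commands"]}

```bash
ls; mkdir -p pics; python3 - <<'E'
from plant import robot
import cv2
s=robot.read_state();print({k:(v if not hasattr(v,'round') else v) for k,v in s.items()})
for n in ("top","side"):
    c=robot.read_camera(n);cv2.imwrite(f"pics/{n}0.png",c["img"])
    print(n,c["vfov"],c["cx"],c["cy"],c["k1"],c["extrinsics"])
    for t in "marked_press marked_press_knob plain_press steel_rule drying_board bone_folder thread_spool size_jar".split():
        r=robot.recognise(t,c);print(t,[(round(d["score"],2),[round(a*b) for a,b in zip(d["box"],(560,420,560,420))]) for d in r[:3]])
    for t in "marked_press marked_press_knob_grip marked_press_head plain_press plain_press_knob_rim steel_rule drying_board size_jar thread_spool".split():
        r=robot.pinpoint(t,c);print(t,[(round(d["score"],2),[round(d["position"][1]*560,1),round(d["position"][0]*420,1)]) for d in r[:3]])
E
```

```text
pics
{'t': 0.0, 'q': array([-1.23739436e+00,  1.31149006e-01,  1.48925228e+00, -1.35338731e-05,
        1.52296977e+00, -8.53915342e-02]), 'dq': array([ 1.61620206e-03, -5.13628195e-04, -8.62863609e-05, -1.42894843e-03,
       -6.64844417e-04, -2.11292203e-04]), 'joint_torque': array([-1.16387178e-03, -5.59848368e+01, -4.91754198e+01,  7.70422281e-02,
        3.57594341e-02, -1.64083012e-04]), 'tool_pos': array([ 0.24383554, -0.54761948,  0.21760951]), 'orientation': array([-2.63378091e+00,  1.71055620e+00,  2.21674415e-03]), 'force': array([-0.37096478, -0.31529847,  0.91599929]), 'wrist_torque': array([-0.02830192, -0.02533609,  0.00661556]), 'opening': 0.09287107579734341}
top 46.89862290328106 280.5117687878565 208.9304074435836 -0.17013222138584722 [[ 0.00734656 -0.99994103 -0.00799798 -0.08220752]
 [-0.98978281 -0.00613254 -0.14245133  0.565375  ]
 [ 0.14239388  0.00896279 -0.98976949  1.82755956]
 [ 0.          0.          0.          1.        ]]
marked_press [(0.84, [417, 238, 33, 42]), (0.7, [304, 186, 33, 40])]
marked_press_knob [(0.53, [306, 185, 14, 16])]
plain_press [(0
[... 1175 characters left out ...]
 315, 17, 23])]
steel_rule [(0.47, [266, 225, 12, 31])]
drying_board [(0.86, [302, 259, 62, 71]), (0.2, [252, 241, 13, 13])]
bone_folder [(0.6, [255, 269, 16, 26]), (0.52, [265, 226, 11, 32])]
thread_spool [(0.77, [282, 314, 9, 22])]
size_jar [(0.5, [319, 191, 18, 28])]
marked_press [(0.77, [263.2, 223.7]), (0.68, [327.0, 176.6])]
marked_press_knob_grip [(0.63, [326.5, 152.2]), (0.49, [262.5, 196.0])]
marked_press_head [(0.86, [328.5, 159.0]), (0.69, [268.8, 202.9])]
plain_press [(0.88, [253.3, 271.4])]
plain_press_knob_rim [(0.43, [242.1, 238.7])]
steel_rule [(0.51, [265.4, 222.5])]
drying_board [(0.79, [304.9, 255.7])]
size_jar [(0.59, [318.9, 196.2])]
thread_spool [(0.51, [283.0, 320.5])]
```

```bash
python3 - <<'E'
import cv2
a=cv2.imread("pics/top0.png")[150:290,130:460];cv2.imwrite("pics/top0c.png",cv2.resize(a,None,fx=2.4,fy=2.4,interpolation=cv2.INTER_CUBIC))
a=cv2.imread("pics/side0.png")[130:350,200:380];cv2.imwrite("pics/side0c.png",cv2.resize(a,None,fx=2.7,fy=2.7,interpolation=cv2.INTER_CUBIC))
E
```

```text
(no output)
```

View pics/top0c.png

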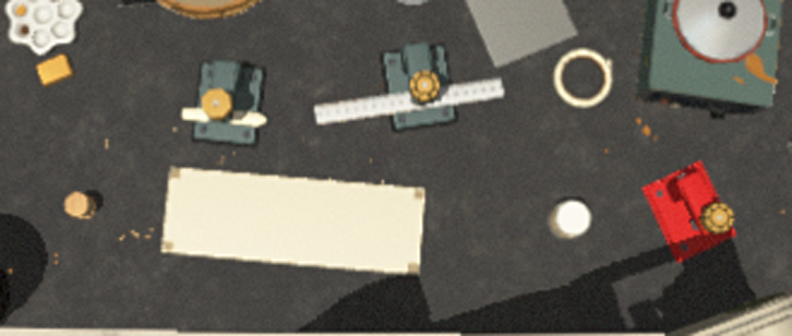

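View pics/side0c.png

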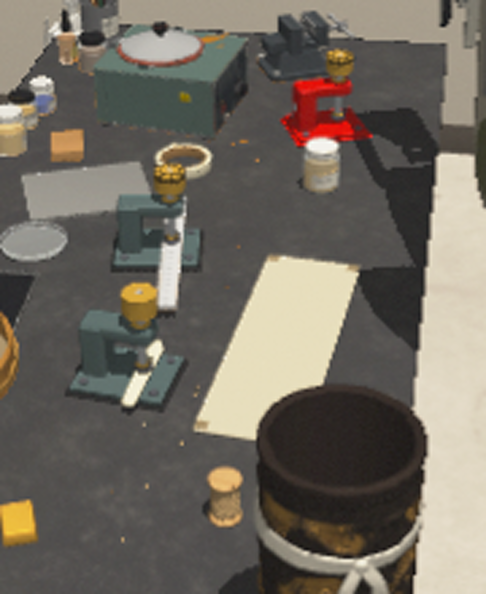

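View pics/top0.png

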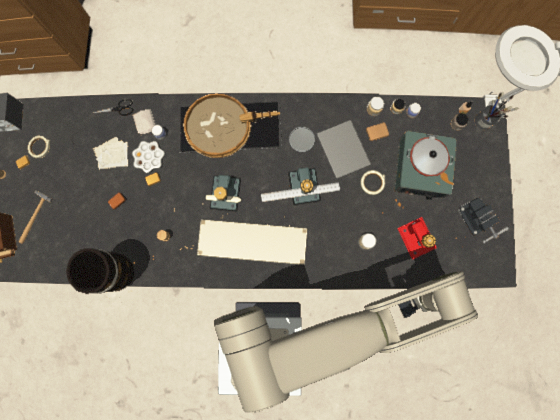

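Candidates for the marked press in the top view are: the grey-green press at (304,187) with a grooved knob and the rule in it, the red look-alike at (418,240), and the plain grey-green press at (226,193) with a smooth knob and the bone folder. The one at (304,187) fits the description. I'll confirm it with a close wrist crop.

```bash
cat > h.py <<'E'
import numpy as np, cv2
from scipy.spatial.transform import Rotation as R
from scipy.optimize import least_squares
def cam(c): 
    f=210/np.tan(np.radians(c["vfov"])/2); return f,c["cx"],c["cy"],c["k1"],np.array(c["extrinsics"])
def proj(c,P):
    f,cx,cy,k,E=cam(c); p=np.atleast_2d(P)@E[:3,:3].T+E[:3,3]; s=p[:,:2]/p[:,2:]; r2=(s**2).sum(1,keepdims=True)
    return s*(1+k*r2)*f+[cx,cy]
def ray(c,uv):
    f,cx,cy,k,E=cam(c); d=(np.array(uv,float)-[cx,cy])/f; s=d.copy()
    for _ in range(30): s=d/(1+k*(s@s))
    Rr=E[:3,:3]; return -Rr.T@E[:3,3], Rr.T@np.array([s[0],s[1],1])
def onz(c,uv,z):
    o,d=ray(c,uv); return o+d*(z-o[2])/d[2]
def tri(obs):
    return least_squares(lambda X:np.concatenate([(proj(c,X)[0]-uv) for c,uv in obs]),[0.6,0,0.1]).x
E
python3 - <<'E'
from h import *; from plant import robot
ct=robot.read_camera("top");cs=robot.read_camera("side")
print("knob",tri([(ct,(303.2,187.7)),(cs,(262.5,196))]), onz(ct,(305.5,186),.125),onz(cs,(262.5,196),.125))
print("head",tri([(ct,(307.6,194)),(cs,(268.8,202.9))]),onz(ct,(307.6,194),.081),onz(cs,(268.8,202.9),.081))
print("base",onz(ct,(307,190.6),0),onz(cs,(263.2,223.7),0))
print("rule",onz(ct,(296.8,191.7),.012),onz(cs,(265.4,222.5),.012))
# rule ends from crop px
for u,v in ((316,114),(502,88)): print("end",onz(ct,(130+u/2.4,150+v/2.4),.02))
for u,v in ((173,169),(424,188),(418,273),(163,251)): print("bd",onz(ct,(130+u/2.4,150+v/2.4),.006))
print("board",onz(ct,(253.4,239.7),0),onz(cs,(304.9,255.7),0))
print("plain",onz(ct,(223.7,199.1),0),onz(cs,(253.3,271.4),0))
print("jar",onz(ct,(365.4,245.7),0),"spool",onz(ct,(168.1,235.3),0))
s=robot.read_state();print(R.from_rotvec(s["orientation"]).as_matrix())
c=robot.read_camera("wrist");print(c["vfov"],c["k1"],c["cx"],c["cy"]);E=c["extrinsics"];print(-E[:3,:3].T@E[:3,3],E)
E
```

```text
knob [ 0.63626547 -0.16201791  0.13004951] [ 0.64017452 -0.17115926  0.125     ] [ 0.64252895 -0.1716444   0.125     ]
head [ 0.61790404 -0.18036647  0.09035489] [ 0.61784961 -0.18099907  0.081     ] [ 0.62344354 -0.19662738  0.081     ]
base [ 0.64576135 -0.18248457  0.        ] [ 0.64237433 -0.16407903  0.        ]
rule [ 0.63890289 -0.14174878  0.012     ] [ 0.6310603  -0.15581696  0.012     ]
end [ 0.61357868 -0.00406716  0.02      ]
end [ 0.6587171  -0.30825506  0.02      ]
bd [0.52320919 0.23052298 0.006     ]
bd [ 0.49486222 -0.18083932  0.006     ]
bd [ 0.35682001 -0.17129422  0.006     ]
bd [0.38863253 0.2433137  0.006     ]
board [0.44941884 0.02716644 0.        ] [0.44322613 0.0286658  0.        ]
plain [0.60969178 0.14762688 0.        ] [0.61002402 0.1515649  0.        ]
jar [ 0.4282171  -0.41166496  0.        ] spool [0.46352059 0.36603728 0.        ]
[[ 4.06636440e-01 -9.13590064e-01  1.52614571e-05]
 [-9.13590063e-01 -4.06636440e-01 -4.61377185e-05]
 [ 4.83568258e-05  4.81856200e-06 -9.99999999e-01]]
71.39201776695667 0.020770785166010056 287.1986240907345 214.11940016616754
[ 0.31577962 -0.51634426  0.38419521] [[ 4.06614845e-01 -9.13599511e-01 -5.50026441e-04 -5.99921226e-01]
 [-8.76291696e-01 -3.90180439e-01  2.82616505e-01 -3.33322766e-02]
 [-2.58412910e-01 -1.14434082e-01 -9.59232823e-01  3.91046802e-01]
 [ 0.00000000e+00  0.00000000e+00  0.00000000e+00  1.00000000e+00]]
```

>>> {"name": "jog_arm", "arguments": {
  "commands": [-1,0,0,-0.025,0,-1,0,0,-0.025,0,-1,-0.0115,-0.0322,0,0,-1,-0.0115,-0.0322,0,0,-1,-0.0115,-0.0322,0,0,-1,-0.0115,-0.0322,0,0,-1,-0.0115,-0.0322,0,0,-1,-0.0115,-0.0322,0,0,-1,-0.0115,-0.0322,0,0,-1,-0.0115,-0.0322,0,0,-1,-0.0115,-0.0322,0,0,-1,-0.0115,-0.0322,0,0,-1,-0.0115,-0.0322,0,0,-1,-0.0115,-0.0322,0,0,-1,-0.0115,-0.0322,0,0,-1,-0.0115,-0.0322,0,0,-1,-0.0115,-0.0322,0,0,-1,-0.0115,-0.0322,0,0]
}}

```text
t: 3.45
tool_pos: [0.6409, -0.1691, 0.2687]
orientation: [-2.635, 1.711, -0.0]
force: [-0.1, -1.1, 0.9]
opening: 0.093
```

>>> {"name": "jog_arm", "arguments": {
  "commands": [-1,0,0,0,-7,-1,0,0,0,-7,-1,0,0,0,-7,-1,0,0,0,-7,-1,0,0,0,-7,-1,0,0,0,-7,-1,0,0,0,-7,-1,0,0,0,-7,-1,0,0,0,-7,-1,0,0,0,-7,-1,0,0,0,-7,-1,0,0,0,-7,-1,0,0,0,-7,-1,0,0,0,-7,-1,0,0,0,-7,-1,0,0,0,-7,-1,0,0,0,-7,-1,0,0,0,-7,-1,0,0,0,-7,-1,0,0,0,-7]
}}

```text
t: 5.12
tool_pos: [0.6398, -0.1705, 0.2685]
orientation: [-2.503, -1.898, 0.0]
force: [0.2, 0.1, -0.0]
opening: 0.0927
```

```bash
cat > look.py <<'E'
import sys
from h import *; from plant import robot
tag=sys.argv[1]
c=robot.read_camera("wrist");cv2.imwrite(f"pics/w{tag}.png",c["img"])
import pickle; pickle.dump({k:c[k] for k in("vfov","cx","cy","k1","extrinsics")},open(f"w{tag}.pkl","wb"))
s=robot.read_state();print(s["t"],s["tool_pos"],s["q"],s["force"],s["wrist_torque"],s["opening"])
m=R.from_rotvec(s["orientation"]).as_matrix();print("yaw",np.arctan2(m[1,0],m[0,0]),m[:,2])
for t in sys.argv[2:]:
    try:
        z=None
        if ":" in t: t,z=t.split(":"); z=float(z)
        for d in robot.pinpoint(t,c)[:2]:
            uv=(d["position"][1]*560,d["position"][0]*420); print(t,round(d["score"],2),np.round(uv,1),onz(c,uv,z).round(4) if z is not None else "")
    except Exception as e: print(e)
E
python3 look.py 1 marked_press_knob_grip:0.125 marked_press_head:0.081 marked_press:0 steel_rule:0.012 drying_board:0 plain_press_knob_rim:0.14
```

```text
5.1667 [ 0.63983338 -0.17052917  0.26855597] [-3.37858084e-01  2.85786468e-01  1.22125431e+00 -1.31196048e-05
  1.63473138e+00 -1.64484294e+00] [ 0.09293592  0.15222449 -0.30040056] [ 0.05923531 -0.18069942  0.0097137 ] 0.09307426604078475
yaw 1.3069840216413007 [-1.73691323e-04  4.71454288e-05 -9.99999984e-01]
marked_press_knob_grip 0.78 [285.4 202.3] [ 0.638  -0.1722  0.125 ]
marked_press_knob_grip 0.69 [512.7  99. ] [0.5982 0.0693 0.125 ]
marked_press_head 0.83 [277.9 181.9] [ 0.6214 -0.1773  0.081 ]
marked_press_head 0.35 [302.2 176.6] [ 0.6231 -0.1471  0.081 ]
marked_press 0.92 [287.5 185.4] [ 0.6436 -0.1712  0.    ]
marked_press 0.37 [80.  95.4] [ 0.4476 -0.4107  0.    ]
steel_rule 0.8 [299.4 176.8] [ 0.6339 -0.1506  0.012 ]
```

View pics/w1.png

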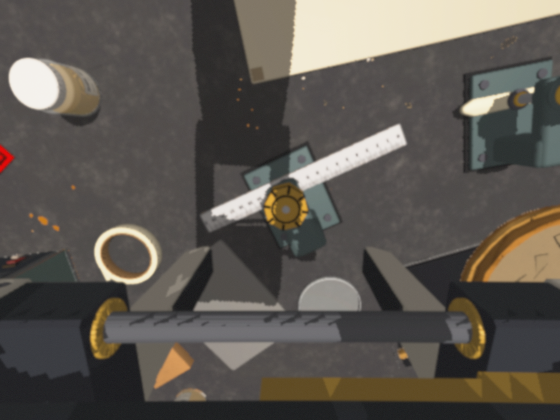

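```bash
python3 - <<'E'
import cv2
a=cv2.imread("pics/w1.png")[130:270,190:420];cv2.imwrite("pics/w1c.png",cv2.resize(a,None,fx=3.4,fy=3.4,interpolation=cv2.INTER_CUBIC))
a=cv2.imread("pics/w1.png")[175:240,250:325];cv2.imwrite("pics/w1k.png",cv2.resize(a,None,fx=9,fy=9,interpolation=cv2.INTER_CUBIC))
E
```

```text
(no output)
```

View pics/w1c.png

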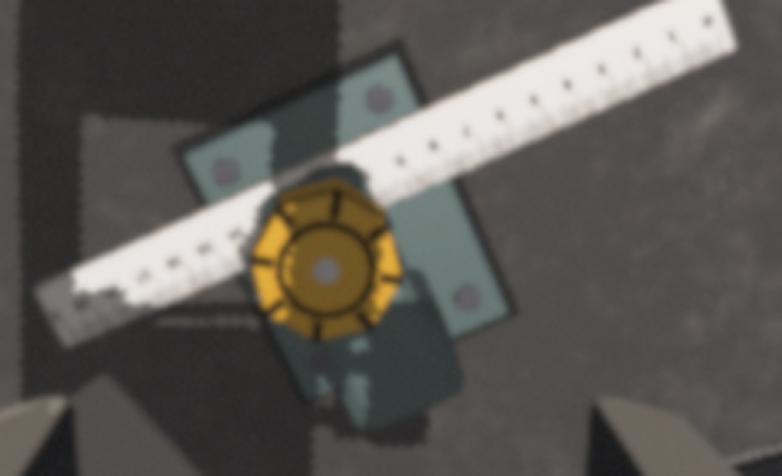

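View pics/w1k.png

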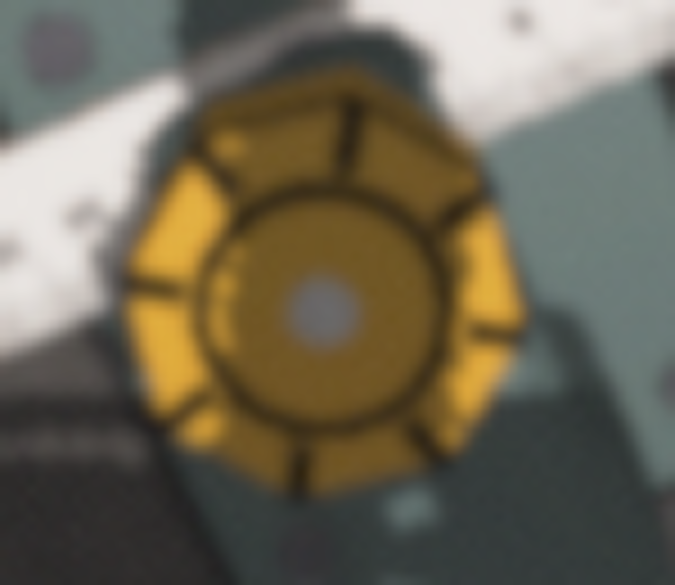

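Close view: knob centred at about (285,209) in the wrist picture, with the dark ring and a notch at each corner. That confirms the marked press, which is grey-green and holds the rule. Next I fit the octagon for its centre and flat angle.

```bash
python3 - <<'E'
from h import *; import pickle
c=pickle.load(open("w1.pkl","rb"))
p=np.array([(355,98),(486,193),(526,335),(440,457),(297,493),(165,425),(127,283),(200,150)])/9+[250,175]-0.5+0.5/9
P=np.array([onz(c,q,.140) for q in p])
def f(v):
    a=v[2]+np.arange(8)*np.pi/4*v[4]; return 0
best=None
for sg in(1,-1):
    r=least_squares(lambda v:np.concatenate([P[:,0]-v[0]-v[3]*np.cos(v[2]+sg*np.arange(8)*np.pi/4),P[:,1]-v[1]-v[3]*np.sin(v[2]+sg*np.arange(8)*np.pi/4)]),[.64,-.17,np.arctan2(P[0,1]-P[:,1].mean(),P[0,0]-P[:,0].mean()),.023])
    print(sg,r.cost,r.x,"flat yaw deg",np.degrees(r.x[2]+np.pi/8)%45)
# spindle end: gray centre
print("spindle top",onz(c,np.array([323,313])/9+[250,175],.140))
# base corners (crop 3.4, offset 190,130)
for u,v in((400,40),(180,150),(515,312)): print("base",onz(c,np.array([u,v])/3.4+[190,130],.012))
for u,v in((715,-2),(737,47),(68,347),(36,288)): print("rule",onz(c,np.array([u,v])/3.4+[190,130],.020))
E
```

```text
1 0.002190567427081179 [ 6.40975497e-01 -1.72706989e-01  2.09695292e+00  1.62996244e-04] flat yaw deg 7.646552221140723
-1 1.5874580689102745e-06 [ 0.6409755  -0.17270699  2.72826583  0.02339384] flat yaw deg 43.81811744491097
spindle top [ 0.64228212 -0.17277231  0.14      ]
base [ 0.5893922  -0.12672038  0.012     ]
base [ 0.60809599 -0.2281797   0.012     ]
base [ 0.71725977 -0.10689079  0.012     ]
rule [ 0.60734565 -0.00236507  0.02      ]
rule [0.62860355 0.00307571 0.02      ]
rule [ 0.67688176 -0.30138376  0.02      ]
rule [ 0.64752732 -0.30543607  0.02      ]
```

>>> {"name": "jog_arm", "arguments": {
  "commands": [-1,0,0,0,-6.95,-1,0,0,0,-6.95,-1,-0.0022,0.0015,0.0,0,-1,0,0,0.02,0,-1,0,0,0.02,0,-1,0,0,0.02,0,-1,0,0,0.02,0,-1,0,0,0.015,0,-1,0,0,0,0]
}}

```text
t: 6.22
tool_pos: [0.6391, -0.1722, 0.1689]
orientation: [-2.263, -2.17, 0.005]
force: [-0.9, 0.2, -1.0]
opening: 0.093
```

```bash
python3 look.py 2 marked_press_knob_grip:0.125; python3 - <<'E'
import cv2
a=cv2.imread("pics/w2.png");cv2.imwrite("pics/w2c.png",cv2.resize(a[170:400,180:400],None,fx=2.6,fy=2.6,interpolation=cv2.INTER_CUBIC))
E
```

```text
6.2667 [ 0.63989834 -0.17242869  0.1712457 ] [-3.40522595e-01  3.26698511e-01  1.34857778e+00 -3.94277331e-05
  1.47072901e+00 -1.87026992e+00] [0.56369145 0.03809868 0.44280638] [ 0.02260306 -0.15336563 -0.03829443] 0.09279973241080595
yaw 1.5297486766884392 [-0.00417237  0.00143675 -0.99999026]
marked_press_knob_grip 0.93 [286.5 236.7] [ 0.6396 -0.1728  0.125 ]
```

View pics/w2c.png

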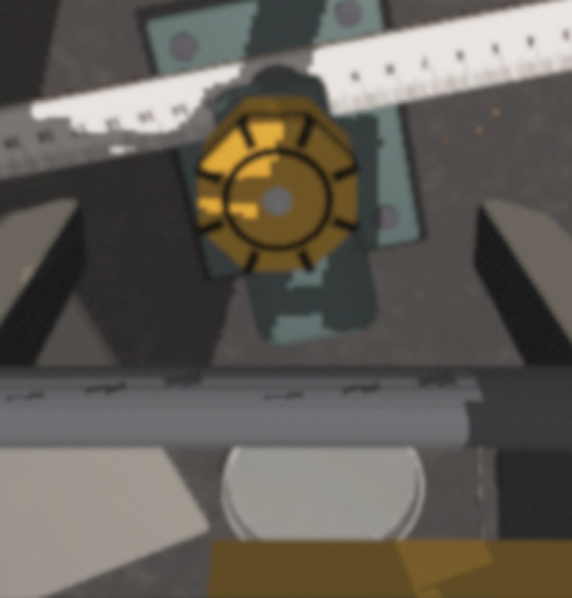

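>>> {"name": "jog_arm", "arguments": {
  "commands": [-1,0,0,0,0,-1,0,0,0,0]
}}

```text
t: 6.48
tool_pos: [0.6423, -0.1732, 0.1757]
orientation: [2.261, 2.177, 0.002]
force: [-0.7, 0.2, -0.3]
opening: 0.093
```

```bash
python3 look.py 3 marked_press_knob_grip:0.125; python3 - <<'E'
import cv2
a=cv2.imread("pics/w3.png");cv2.imwrite("pics/w3k.png",cv2.resize(a[200:285,245:330],None,fx=7,fy=7,interpolation=cv2.INTER_CUBIC))
E
```

```text
6.5333 [ 0.64223109 -0.1731632   0.1755899 ] [-3.40387525e-01  3.23477473e-01  1.34451234e+00 -4.69254669e-05
  1.47079568e+00 -1.87347766e+00] [ 0.64474868 -0.98900408 -0.127657  ] [ 0.08995316 -0.10064944  0.00751307] 0.09294173855559991
yaw 1.533093582941596 [ 2.63050905e-03 -9.81188128e-04 -9.99996059e-01]
marked_press_knob_grip 0.88 [287.1 228.6] [ 0.639  -0.1733  0.125 ]
```

View pics/w3k.png

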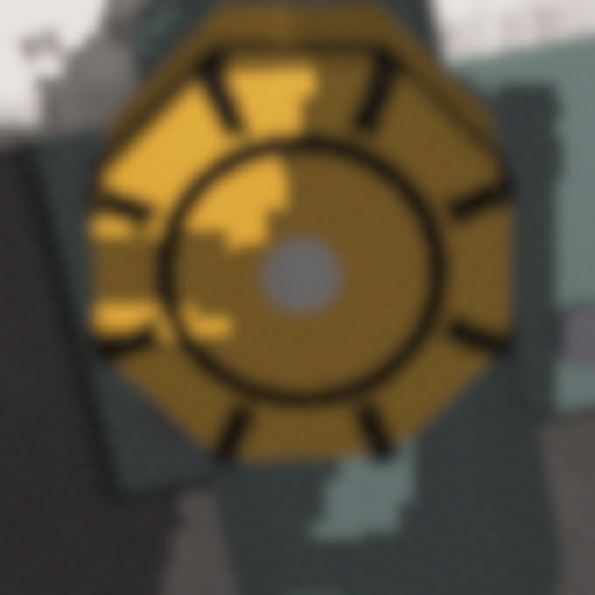

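```bash
python3 - <<'E'
from h import *; import pickle
c=pickle.load(open("w3.pkl","rb"))
p=np.array([(208,52),(390,55),(508,192),(507,348),(390,458),(222,458),(97,350),(92,200)])/7+[245,200]-0.5+0.5/7
P=np.array([onz(c,q,.140) for q in p])
k=-np.arange(8)*np.pi/4
r=least_squares(lambda v:np.concatenate([P[:,0]-v[0]-v[3]*np.cos(v[2]+k),P[:,1]-v[1]-v[3]*np.sin(v[2]+k)]),[.64,-.17,np.arctan2(P[0,1]-P[:,1].mean(),P[0,0]-P[:,0].mean()),.023])
print(r.cost,r.x,"flat yaw",np.degrees(r.x[2]+np.pi/8)%45); print(r.fun.round(4))
print(onz(c,np.array([302,275])/7+[245,200],.140))
from plant import robot
s=robot.read_state();print(s["t"],s["tool_pos"])
E
```

```text
3.4256898310906987e-06 [ 0.64092453 -0.17293197 -2.77394543  0.02388058] flat yaw 43.56463440957057
[-0.0015 -0.0009  0.001   0.0003  0.     -0.0002 -0.0001  0.0014 -0.0001
  0.0002 -0.0006 -0.0004  0.0001  0.0003  0.0002  0.0003]
[ 0.64211393 -0.17263637  0.14      ]
6.5833 [ 0.64210756 -0.17308145  0.175346  ]
```

>>> {"name": "jog_arm", "arguments": {
  "commands": [-1,0,-0.001,0.01,-0.8,-1,0,0,0.015,0,-1,0,0,0.015,0,-1,0,0,0.012,0,-1,0,0,0.01,0,-1,0,0,0.005,0,-1,0,0,0,0,-1,0,0,0,0,-1,0,0,0,0],
  "grip_force": 3
}}

```text
t: 7.33
tool_pos: [0.6409, -0.173, 0.1077]
orientation: [2.246, 2.195, 0.001]
force: [0.7, -0.8, -0.1]
opening: 0.0929
```

```bash
python3 look.py 4; python3 -c "
from plant import robot
import numpy as np
for i in range(3): s=robot.read_state();print(s['t'],s['tool_pos'],s['force'],s['wrist_torque'])
"
```

```text
7.3833 [ 0.64102307 -0.1730129   0.10785749] [-3.40809566e-01  3.69620902e-01  1.41373202e+00  3.68306303e-07
  1.35640763e+00 -1.88884220e+00] [-1.21073858  0.34489132  0.69642294] [ 0.06641725 -0.18750213  0.04416836] 0.0928054442559998
yaw 1.548032057919758 [ 1.72684521e-03 -6.12040374e-04 -9.99998322e-01]
7.3833 [ 0.64102307 -0.1730129   0.10785749] [-1.21073858  0.34489132  0.69642294] [ 0.06641725 -0.18750213  0.04416836]
7.3833 [ 0.64102307 -0.1730129   0.10785749] [-1.21073858  0.34489132  0.69642294] [ 0.06641725 -0.18750213  0.04416836]
7.3833 [ 0.64102307 -0.1730129   0.10785749] [-1.21073858  0.34489132  0.69642294] [ 0.06641725 -0.18750213  0.04416836]
```

View pics/w4.png

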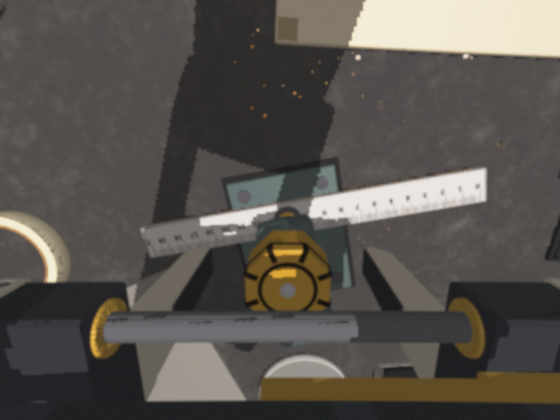

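>>> {"name": "jog_arm", "arguments": {
  "commands": [-0.6,0,0,0,0,-0.3,0,0,0,0,-0.1,0,0,0,0,-0.06,0,0,0,0,-0.06,0,0,0,0,-0.06,0,0,0,0,-0.06,0,0,0,0],
  "grip_force": 3
}}

```text
t: 7.97
tool_pos: [0.6403, -0.1727, 0.1066]
orientation: [-2.247, -2.196, 0.0]
force: [-0.9, 0.2, -0.3]
opening: 0.0513
```

>>> {"name": "jog_arm", "arguments": {
  "commands": [-0.03,0,0,0,0,-0.01,0,0,0,0,0.01,0,0,0,0,0.03,0,0,0,0,0.05,0,0,0,0,0.1,0,0,0,0,0.1,0,0,0,0],
  "grip_force": 3
}}

```text
t: 8.55
tool_pos: [0.6403, -0.1728, 0.1067]
orientation: [2.247, 2.196, 0.0]
force: [0.8, -0.2, -0.3]
opening: 0.0443
```

```bash
python3 look.py 5; for i in 1 2 3; do python3 -c "
from plant import robot
robot.read_camera('wrist')
s=robot.read_state();print(s['t'],s['tool_pos'],s['force'],s['wrist_torque'],s['opening'])
"; done; python3 - <<'E'
import cv2
a=cv2.imread("pics/w5.png");cv2.imwrite("pics/w5k.png",cv2.resize(a[200:330,180:400],None,fx=3.5,fy=3.5,interpolation=cv2.INTER_CUBIC))
E
```

```text
8.6 [ 0.64029183 -0.17279986  0.10664518] [-3.40859062e-01  3.70446854e-01  1.41499303e+00 -2.91883606e-05
  1.35611343e+00 -1.88882590e+00] [ 0.19898429 -0.23378195  0.09907451] [ 0.06546663 -0.16372338 -0.02704016] 0.04407422022908547
yaw 1.5479730544755708 [ 2.75423878e-05 -4.00285770e-05 -9.99999999e-01]
8.65 [ 0.64029861 -0.17280574  0.10666508] [ 0.41363888 -0.49222078  0.41819799] [ 0.03258196 -0.09021168 -0.0116038 ] 0.04407014166406335
8.7 [ 0.64029384 -0.17281426  0.1066617 ] [-0.218803   -0.35119445  0.65889861] [ 0.10582129 -0.17245198 -0.00878755] 0.04407304932197701
8.75 [ 0.64027319 -0.17276837  0.10663092] [ 0.09441501 -0.89915271  0.66002916] [ 0.01890317 -0.15652018 -0.04873676] 0.044109161555278116
```

View pics/w5k.png

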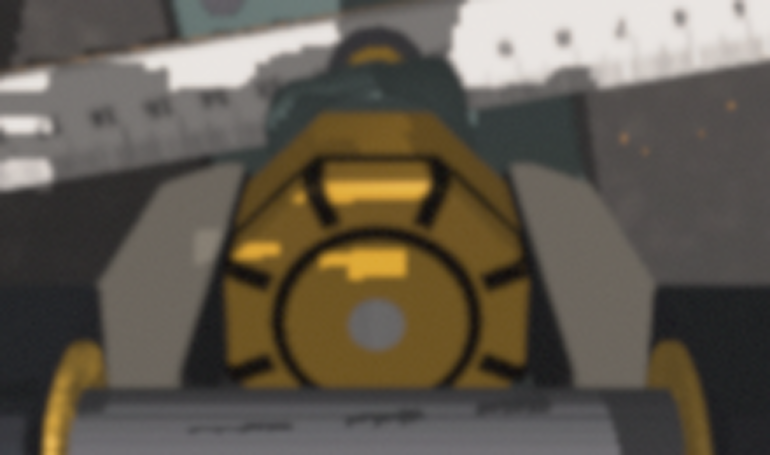

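```bash
python3 - <<'E'
from h import *; import pickle
c=pickle.load(open("w5.pkl","rb"))
print(onz(c,np.array([377,325])/3.5+[180,200]-.5,.140))
print(onz(c,np.array([377,325])/3.5+[180,200]-.5,.142))
E
```

```text
[ 0.64199772 -0.17298171  0.14      ]
[ 0.6407798 -0.1729547  0.142    ]
```

>>> {"name": "jog_arm", "arguments": {
  "commands": [0.2,0,0,0,0,0.2,0,0,0,0,0.2,0,0,0,0],
  "grip_force": 16
}}

```text
t: 9.0
tool_pos: [0.6403, -0.1728, 0.1066]
orientation: [2.247, 2.196, 0.0]
force: [0.5, -0.8, 0.1]
opening: 0.044
```

>>> {"name": "jog_arm", "arguments": {
  "commands": [0.2,0,0,-0.0002,3,0.2,0,0,-0.0002,3,0.2,0,0,-0.0002,3,0.2,0,0,-0.0002,3,0.2,0,0,0,0,0.2,0,0,0,0]
}}

```text
t: 9.5
tool_pos: [0.6403, -0.1726, 0.1074]
orientation: [-2.462, -1.951, -0.0]
force: [0.6, 0.8, 0.7]
opening: 0.044
```

```bash
cat > st.py <<'E'
from h import *; from plant import robot
F=[];T=[]
for i in range(3):
    robot.read_camera("wrist"); s=robot.read_state();F.append(s["force"]);T.append(s["wrist_torque"])
m=R.from_rotvec(s["orientation"]).as_matrix()
F=np.mean(F,0);print("t",round(s["t"],2),"pos",s["tool_pos"].round(4),"F",F.round(2),"Ftool",(m.T@F).round(2),"T",np.mean(T,0).round(3),"q6",s["q"][5].round(3),"yaw",np.degrees(np.arctan2(m[1,0],m[0,0])).round(2),"op",s["opening"].round(4))
E
python3 st.py
```

```text
Traceback (most recent call last):
  File "st.py", line 6, in <module>
    F=np.mean(F,0);print("t",round(s["t"],2),"pos",s["tool_pos"].round(4),"F",F.round(2),"Ftool",(m.T@F).round(2),"T",np.mean(T,0).round(3),"q6",s["q"][5].round(3),"yaw",np.degrees(np.arctan2(m[1,0],m[0,0])).round(2),"op",s["opening"].round(4))
                                                                                                                                                                                                                              ^^^^^^^^^^^^^^^^^^
AttributeError: 'float' object has no attribute 'round'
```

```bash
sed -i 's/s\["opening"\].round(4)/round(s["opening"],4)/' st.py; python3 st.py
```

```text
t 9.8 pos [ 0.6403 -0.1727  0.1074] F [ 0.3   0.45 -0.23] Ftool [0.51 0.19 0.23] T [ 0.248 -0.205 -0.085] q6 -1.68 yaw 76.73 op 0.044
```

>>> {"name": "jog_arm", "arguments": {
  "commands": [0.2,0,0,-0.0002,3,0.2,0,0,-0.0002,3,0.2,0,0,-0.0002,3,0.2,0,0,-0.0002,3,0.2,0,0,-0.0002,3,0.2,0,0,-0.0002,3,0.2,0,0,-0.0002,3,0.2,0,0,-0.0002,3,0.2,0,0,0,0]
}}

```text
t: 10.55
tool_pos: [0.6404, -0.1723, 0.109]
orientation: [-2.816, -1.392, -0.001]
force: [0.8, 2.0, -1.2]
opening: 0.044
```

```bash
python3 st.py; python3 look.py 6;  python3 - <<'E'
import cv2
a=cv2.imread("pics/w6.png");cv2.imwrite("pics/w6k.png",cv2.resize(a[140:340,150:430],None,fx=2.8,fy=2.8,interpolation=cv2.INTER_CUBIC))
E
```

```text
t 10.7 pos [ 0.6404 -0.1724  0.109 ] F [ 1.41  2.23 -0.36] Ftool [ 2.63 -0.23  0.36] T [ 0.516 -0.399 -0.141] q6 -1.262 yaw 52.81 op 0.0441
10.75 [ 0.6403962  -0.1724599   0.10903253] [-3.40600903e-01  3.68365783e-01  1.41307743e+00  4.70933711e-04
  1.36009190e+00 -1.26210118e+00] [ 1.66434923  3.18921152 -0.37948463] [ 0.63737015 -0.50478882 -0.11722525] 0.04429362351772668
yaw 0.921401777478136 [ 2.08092378e-04  4.14835018e-04 -9.99999892e-01]
```

View pics/w6k.png

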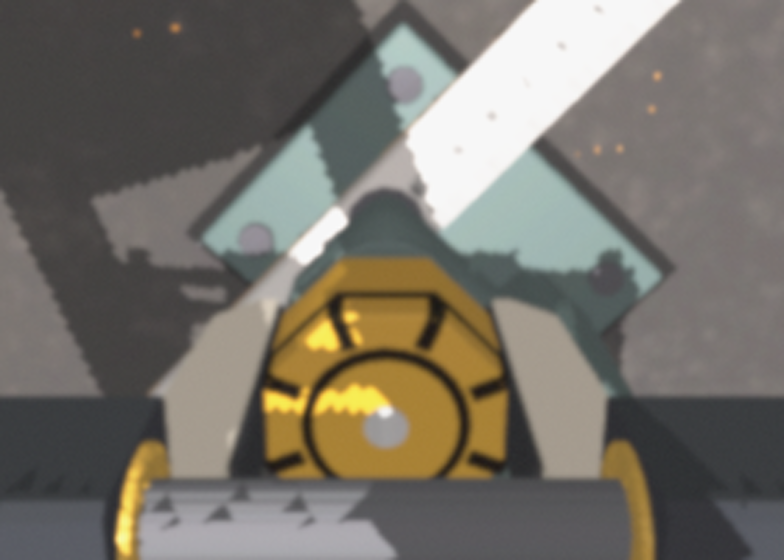

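>>> {"name": "jog_arm", "arguments": {
  "commands": [0.2,5e-05,0,-0.0002,3,0.2,5e-05,0,-0.0002,3,0.2,5e-05,0,-0.0002,3,0.2,5e-05,0,-0.0002,3,0.2,5e-05,0,-0.0002,3,0.2,5e-05,0,-0.0002,3,0.2,5e-05,0,-0.0002,3,0.2,5e-05,0,-0.0002,3,0.2,0,0,0,0]
}}

```text
t: 11.5
tool_pos: [0.6408, -0.1722, 0.1107]
orientation: [-3.044, -0.777, -0.001]
force: [2.1, 2.6, -0.4]
opening: 0.044
```

```bash
python3 st.py
```

```text
t 11.65 pos [ 0.6408 -0.1722  0.1107] F [ 2.19  3.91 -0.77] Ftool [ 3.8  -2.37  0.78] T [ 0.691 -0.612 -0.157] q6 -0.843 yaw 28.83 op 0.0442
```

>>> {"name": "jog_arm", "arguments": {
  "commands": [0.2,0.0001,-3e-05,-0.0002,3,0.2,0.0001,-3e-05,-0.0002,3,0.2,0.0001,-3e-05,-0.0002,3,0.2,0.0001,-3e-05,-0.0002,3,0.2,0.0001,-3e-05,-0.0002,3,0.2,0.0001,-3e-05,-0.0002,3,0.2,0.0001,-3e-05,-0.0002,3,0.2,0.0001,-3e-05,-0.0002,3,0.2,0,0,0,0]
}}

```text
t: 12.4
tool_pos: [0.6413, -0.172, 0.1122]
orientation: [3.139, 0.128, 0.0]
force: [1.7, 3.3, -0.6]
opening: 0.0439
```

```bash
python3 st.py
```

```text
t 12.55 pos [ 0.6413 -0.172   0.1122] F [ 1.27  2.45 -0.31] Ftool [ 1.47 -2.33  0.31] T [ 0.521 -0.561 -0.166] q6 -0.424 yaw 4.83 op 0.0441
```

>>> {"name": "jog_arm", "arguments": {
  "commands": [0.2,7e-05,-5e-05,-0.0002,3,0.2,7e-05,-5e-05,-0.0002,3,0.2,7e-05,-5e-05,-0.0002,3,0.2,7e-05,-5e-05,-0.0002,3,0.2,7e-05,-5e-05,-0.0002,3,0.2,7e-05,-5e-05,-0.0002,3,0.2,7e-05,-5e-05,-0.0002,3,0.2,7e-05,-5e-05,-0.0002,3,0.2,0,0,0,0]
}}

```text
t: 13.3
tool_pos: [0.6419, -0.1719, 0.1139]
orientation: [3.097, -0.528, 0.0]
force: [2.4, 1.8, -0.9]
opening: 0.0438
```

```bash
python3 st.py
```

```text
t 13.45 pos [ 0.6418 -0.1719  0.1138] F [ 2.05  1.32 -1.22] Ftool [ 1.51 -1.92  1.22] T [ 0.245 -0.476 -0.181] q6 -0.004 yaw -19.17 op 0.0438
```

>>> {"name": "jog_arm", "arguments": {
  "commands": [0.2,7e-05,-3e-05,-0.00019,3,0.2,7e-05,-3e-05,-0.00019,3,0.2,7e-05,-3e-05,-0.00019,3,0.2,7e-05,-3e-05,-0.00019,3,0.2,7e-05,-3e-05,-0.00019,3,0.2,7e-05,-3e-05,-0.00019,3,0.2,7e-05,-3e-05,-0.00019,3,0.2,7e-05,-3e-05,-0.00019,3,0.2,0,0,0,0]
}}

```text
t: 14.2
tool_pos: [0.6424, -0.1721, 0.1154]
orientation: [2.919, -1.16, 0.0]
force: [1.2, 0.7, -0.3]
opening: 0.0438
```

```bash
python3 st.py
```

```text
t 14.35 pos [ 0.6424 -0.172   0.1154] F [ 0.77  0.35 -0.61] Ftool [ 0.32 -0.78  0.61] T [ 0.021 -0.324 -0.13 ] q6 0.415 yaw -43.17 op 0.044
```

>>> {"name": "jog_arm", "arguments": {
  "commands": [0.2,5e-05,-2e-05,-0.00019,3,0.2,5e-05,-2e-05,-0.00019,3,0.2,5e-05,-2e-05,-0.00019,3,0.2,5e-05,-2e-05,-0.00019,3,0.2,5e-05,-2e-05,-0.00019,3,0.2,5e-05,-2e-05,-0.00019,3,0.2,5e-05,-2e-05,-0.00019,3,0.2,5e-05,-2e-05,-0.00019,3,0.2,0,0,0,0]
}}

```text
t: 15.1
tool_pos: [0.6427, -0.1723, 0.117]
orientation: [2.614, -1.742, 0.0]
force: [1.4, -1.2, -0.6]
opening: 0.0443
```

```bash
python3 st.py
```

```text
t 15.25 pos [ 0.6428 -0.1723  0.1169] F [ 0.81 -0.61  0.5 ] Ftool [ 0.87 -0.51 -0.5 ] T [-0.192 -0.199 -0.154] q6 0.834 yaw -67.17 op 0.0437
```

156° so far. Steps get shorter from here, watching for the stop.

>>> {"name": "jog_arm", "arguments": {
  "commands": [0.2,5e-05,-2e-05,-0.0002,3,0.2,5e-05,-2e-05,-0.0002,3,0.2,5e-05,-2e-05,-0.0002,3,0.2,5e-05,-2e-05,-0.0002,3,0.2,5e-05,-2e-05,-0.0002,3,0.2,5e-05,-2e-05,-0.0002,3,0.2,0,0,0,0]
}}

```text
t: 15.83
tool_pos: [0.6429, -0.1726, 0.1181]
orientation: [2.309, -2.129, 0.0]
force: [0.2, -0.7, 0.8]
opening: 0.0441
```

```bash
python3 st.py
```

```text
t 15.98 pos [ 0.6429 -0.1726  0.1181] F [ 0.38 -1.59  0.14] Ftool [ 1.62 -0.24 -0.14] T [-0.385 -0.057 -0.125] q6 1.148 yaw -85.17 op 0.0438
```

>>> {"name": "jog_arm", "arguments": {
  "commands": [0.2,8e-05,0,-0.0002,3,0.2,8e-05,0,-0.0002,3,0.2,8e-05,0,-0.0002,3,0.2,8e-05,0,-0.0002,3,0.2,0,0,0,0]
}}

```text
t: 16.4
tool_pos: [0.6429, -0.1728, 0.1189]
orientation: [2.074, -2.359, 0.0]
force: [-1.1, -2.5, 0.3]
opening: 0.044
```

```bash
python3 st.py
```

```text
t 16.55 pos [ 0.643  -0.1728  0.1189] F [ 0.28 -2.45  0.26] Ftool [ 2.4  -0.58 -0.26] T [-0.572  0.063 -0.153] q6 1.357 yaw -97.17 op 0.044
```

>>> {"name": "jog_arm", "arguments": {
  "commands": [0.2,8e-05,0,-0.0002,3,0.2,8e-05,0,-0.0002,3,0.2,8e-05,0,-0.0002,3,0.2,0,0,0,0]
}}

```text
t: 16.88
tool_pos: [0.6429, -0.173, 0.1195]
orientation: [1.883, -2.514, 0.0]
force: [-0.6, -2.5, 0.5]
opening: 0.0438
```

```bash
python3 st.py
```

```text
t 17.03 pos [ 0.6429 -0.1729  0.1195] F [-0.52 -2.71  0.38] Ftool [ 2.75 -0.26 -0.38] T [-0.602  0.132 -0.15 ] q6 1.513 yaw -106.16 op 0.0436
```

>>> {"name": "jog_arm", "arguments": {
  "commands": [0.2,0.0001,0,-0.0001,1.5,0.2,0.0001,0,-0.0001,1.5,0.2,0.0001,0,-0.0001,1.5,0.2,0.0001,0,-0.0001,1.5,0.2,0,0,0,0]
}}

```text
t: 17.45
tool_pos: [0.6429, -0.1731, 0.1199]
orientation: [-1.751, 2.608, -0.0]
force: [-0.2, -2.2, 0.2]
opening: 0.0443
```

```bash
python3 st.py
```

```text
t 17.6 pos [ 0.6428 -0.1732  0.1199] F [ 0.53 -2.41  0.69] Ftool [ 2.03 -1.4  -0.69] T [-0.542  0.077 -0.149] q6 1.618 yaw -112.21 op 0.0441
```

>>> {"name": "jog_arm", "arguments": {
  "commands": [0.2,8e-05,0,-0.0001,1.5,0.2,8e-05,0,-0.0001,1.5,0.2,8e-05,0,-0.0001,1.5,0.2,0,0,0,0]
}}

```text
t: 17.93
tool_pos: [0.6428, -0.1733, 0.1202]
orientation: [-1.646, 2.676, 0.0]
force: [-0.5, -1.8, 0.7]
opening: 0.0437
```

```bash
python3 st.py
```

```text
t 18.08 pos [ 0.6428 -0.1733  0.1202] F [-0.28 -2.55  0.57] Ftool [ 2.41 -0.9  -0.57] T [-0.404  0.088 -0.17 ] q6 1.697 yaw -116.73 op 0.0437
```

>>> {"name": "jog_arm", "arguments": {
  "commands": [0.2,8e-05,0,-0.0001,1.5,0.2,8e-05,0,-0.0001,1.5,0.2,8e-05,0,-0.0001,1.5,0.2,0,0,0,0]
}}

```text
t: 18.42
tool_pos: [0.6427, -0.1735, 0.1205]
orientation: [-1.54, 2.738, 0.0]
force: [0.7, -2.1, 0.6]
opening: 0.0436
```

```bash
python3 st.py
```

```text
t 18.57 pos [ 0.6427 -0.1735  0.1205] F [ 0.53 -1.    0.5 ] Ftool [ 0.58 -0.97 -0.5 ] T [-0.305  0.018 -0.166] q6 1.775 yaw -121.23 op 0.0437
```

>>> {"name": "jog_arm", "arguments": {
  "commands": [0.2,5e-05,0,-0.0001,1.5,0.2,5e-05,0,-0.0001,1.5,0.2,5e-05,0,-0.0001,1.5,0.2,0,0,0,0]
}}

```text
t: 18.9
tool_pos: [0.6426, -0.1736, 0.1208]
orientation: [-1.431, 2.797, 0.0]
force: [-0.2, -0.8, 0.8]
opening: 0.0439
```

```bash
python3 st.py
```

```text
t 19.05 pos [ 0.6426 -0.1736  0.1208] F [ 0.57 -0.78  0.95] Ftool [ 0.3  -0.92 -0.95] T [-0.223 -0.004 -0.159] q6 1.853 yaw -125.74 op 0.044
```

>>> {"name": "jog_arm", "arguments": {
  "commands": [0.2,5e-05,0,-0.0001,1.5,0.2,5e-05,0,-0.0001,1.5,0.2,0,0,0,0]
}}

```text
t: 19.3
tool_pos: [0.6426, -0.1737, 0.121]
orientation: [-1.357, 2.833, 0.0]
force: [1.7, -1.0, 0.2]
opening: 0.0439
```

```bash
python3 st.py
```

```text
t 19.45 pos [ 0.6425 -0.1737  0.121 ] F [ 0.1  -0.42  0.6 ] Ftool [ 0.26 -0.34 -0.6 ] T [-0.142 -0.028 -0.177] q6 1.906 yaw -128.74 op 0.0439
```

>>> {"name": "jog_arm", "arguments": {
  "commands": [0.2,5e-05,0,-0.0001,1.5,0.2,5e-05,0,-0.0001,1.5,0.2,0,0,0,0]
}}

```text
t: 19.7
tool_pos: [0.6425, -0.1738, 0.1212]
orientation: [-1.282, 2.868, 0.0]
force: [0.0, -0.4, 0.6]
opening: 0.0438
```

```bash
python3 st.py
```

```text
t 19.85 pos [ 0.6425 -0.1738  0.1212] F [ 0.77 -0.23  0.95] Ftool [-0.34 -0.73 -0.95] T [-0.059 -0.076 -0.151] q6 1.958 yaw -131.74 op 0.0443
```

>>> {"name": "jog_arm", "arguments": {
  "commands": [0.2,2e-05,0,-0.0001,1.5,0.2,2e-05,0,-0.00013,1.5,0.2,0,0,0,0]
}}

```text
t: 20.1
tool_pos: [0.6424, -0.1738, 0.1214]
orientation: [-1.207, 2.9, 0.0]
force: [1.3, -0.3, 0.3]
opening: 0.0438
```

```bash
python3 st.py
```

```text
t 20.25 pos [ 0.6424 -0.1738  0.1214] F [0.91 0.28 0.63] Ftool [-0.83 -0.45 -0.63] T [-0.027 -0.101 -0.175] q6 2.01 yaw -134.74 op 0.0441
```

>>> {"name": "jog_arm", "arguments": {
  "commands": [0.2,2e-05,0,-0.0001,1.5,0.2,2e-05,0,-0.00013,1.5,0.2,0,0,0,0]
}}

```text
t: 20.5
tool_pos: [0.6424, -0.1739, 0.1216]
orientation: [1.131, -2.931, -0.0]
force: [1.3, -0.4, 0.2]
opening: 0.0439
```

```bash
python3 st.py
```

```text
t 20.65 pos [ 0.6424 -0.1739  0.1216] F [0.99 0.49 0.83] Ftool [-1.06 -0.31 -0.83] T [-0.003 -0.103 -0.153] q6 2.063 yaw -137.74 op 0.0443
```

>>> {"name": "jog_arm", "arguments": {
  "commands": [0.2,2e-05,0,-0.0001,1.5,0.2,2e-05,0,-0.00013,1.5,0.2,0,0,0,0]
}}

```text
t: 20.9
tool_pos: [0.6423, -0.1739, 0.1218]
orientation: [1.053, -2.96, -0.0]
force: [1.1, 0.1, 0.6]
opening: 0.0437
```

```bash
python3 st.py
```

```text
t 21.05 pos [ 0.6423 -0.1739  0.1218] F [ 1.37 -0.68  0.26] Ftool [-0.63 -1.39 -0.26] T [-0.    -0.131 -0.156] q6 2.115 yaw -140.74 op 0.0438
```

>>> {"name": "jog_arm", "arguments": {
  "commands": [0.2,0,0,-0.0001,1.5,0.2,0,0,-0.0001,1.5,0.2,0,0,0,0]
}}

```text
t: 21.3
tool_pos: [0.6423, -0.1739, 0.122]
orientation: [0.977, -2.986, 0.0]
force: [1.1, -0.9, 0.8]
opening: 0.0443
```

```bash
python3 st.py
```

```text
t 21.45 pos [ 0.6423 -0.174   0.122 ] F [ 1.01 -0.29 -0.39] Ftool [-0.64 -0.84  0.39] T [ 0.023 -0.122  0.563] q6 2.167 yaw -143.72 op 0.0443
```

>>> {"name": "jog_arm", "arguments": {
  "commands": [0.2,0,0,-0.0001,1.5,0.2,0,0,-0.0001,1.5,0.2,0,0,0,0]
}}

```text
t: 21.7
tool_pos: [0.6424, -0.1741, 0.1222]
orientation: [-0.897, 3.011, -0.001]
force: [1.7, -1.4, -1.5]
opening: 0.0447
```

```bash
python3 st.py
```

```text
t 21.85 pos [ 0.6424 -0.1741  0.1222] F [ 1.96 -1.78 -1.6 ] Ftool [-0.66 -2.57  1.6 ] T [-0.132 -0.368  0.576] q6 2.219 yaw -146.73 op 0.0446
```

>>> {"name": "jog_arm", "arguments": {
  "commands": [0.2,0,0,-0.0001,1.5,0.2,0,0,-0.0001,1.5,0.2,0,0,0,0]
}}

```text
t: 22.1
tool_pos: [0.6424, -0.1743, 0.1224]
orientation: [-0.818, 3.033, -0.001]
force: [0.9, -3.5, -1.5]
opening: 0.0451
```

```bash
python3 st.py
```

```text
t 22.25 pos [ 0.6423 -0.1743  0.1224] F [ 3.01 -3.05 -2.36] Ftool [-1.06 -4.15  2.36] T [-0.435 -0.429  0.502] q6 2.272 yaw -149.75 op 0.0453
```

Stop felt: the moment jumped from -0.16 to +0.57 N m at yaw -143.7°, and after that the pads only slipped. Releasing and going up.

>>> {"name": "jog_arm", "arguments": {
  "commands": [0.0,0,0,0,0,-0.15,0,0,0,0,-0.4,0,0,0,0,-0.6,0,0,0,0,-0.9,0,0,0,0,-1,0,0,0,0,-1,0,0,-0.01,0,-1,0,0,-0.02,0,-1,0,0,-0.02,0,-1,0,0,-0.02,0,-1,0,0,0,0,-1,0,0,0,0],
  "grip_force": 16
}}

```text
t: 23.25
tool_pos: [0.6435, -0.1743, 0.195]
orientation: [-0.817, 3.03, -0.004]
force: [-0.1, -0.1, -0.6]
opening: 0.093
```

```bash
python3 look.py 7 marked_press_knob_grip:0.14 steel_rule:0.012;  python3 - <<'E'
import cv2
a=cv2.imread("pics/w7.png");cv2.imwrite("pics/w7k.png",cv2.resize(a[190:290,235:335],None,fx=6,fy=6,interpolation=cv2.INTER_CUBIC))
E
```

```text
23.3 [ 0.64260348 -0.17405755  0.19302454] [-3.41521910e-01  3.17650376e-01  1.31967423e+00  4.42891665e-05
  1.50314855e+00  2.27313732e+00] [-0.19402412 -0.19279391 -0.55160525] [ 0.09210891 -0.01019911 -0.03262804] 0.09256149961616174
yaw -2.614661888212805 [ 1.06964019e-03 -3.33307451e-04 -9.99999372e-01]
marked_press_knob_grip 0.62 [289.6 230.8] [ 0.6418 -0.1753  0.14  ]
steel_rule 0.72 [543.3 103.1] [ 0.4527 -0.4055  0.012 ]
```

View pics/w7.png

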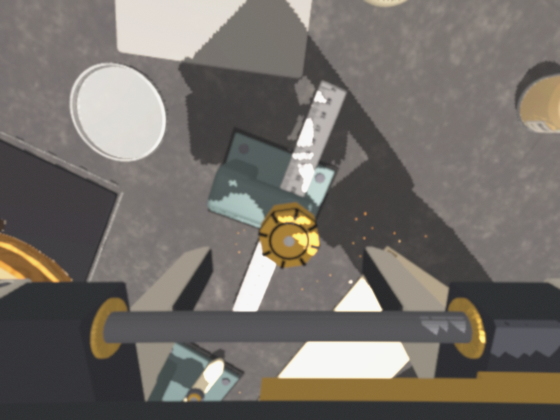

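View pics/w7k.png

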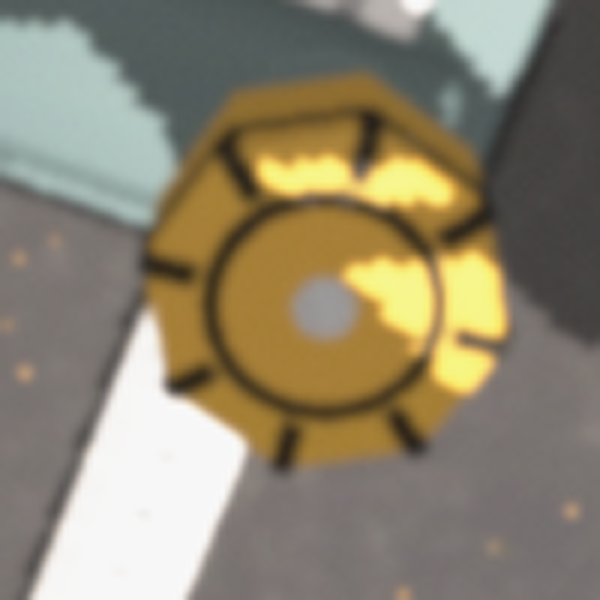

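```bash
python3 - <<'E'
from h import *; import pickle
c=pickle.load(open("w7.pkl","rb"))
p=np.array([(228,148),(372,120),(490,213),(507,347),(422,453),(280,468),(172,388),(145,265)])/6+[235,190]-0.5+0.5/6
for z in(.1535,.1555):
    P=np.array([onz(c,q,z) for q in p]);k=-np.arange(8)*np.pi/4
    r=least_squares(lambda v:np.concatenate([P[:,0]-v[0]-v[3]*np.cos(v[2]+k),P[:,1]-v[1]-v[3]*np.sin(v[2]+k)]),[.64,-.17,np.arctan2(P[0,1]-P[:,1].mean(),P[0,0]-P[:,0].mean()),.023])
    print(r.cost,r.x,"flat yaw",np.degrees(r.x[2]+np.pi/8)%45)
E
```

```text
1.2148636045302332e-06 [ 0.640864   -0.17281207 -0.50272472  0.02374183] flat yaw 38.69599526293227
1.1915365309351592e-06 [ 0.64126426 -0.17348272 -0.50272472  0.02351279] flat yaw 38.69599526466287
```

>>> {"name": "jog_arm", "arguments": {
  "commands": [-1,0,0,0,-7.1,-1,0,0,0,-7.1,-1,0,0,0,-7.1,-1,0,0,0,-7.1,-1,0,0,0,-7.1,-1,0,0,0,-7.1,-1,0,0,0,-7.1,-1,0,0,0,-7.1,-1,0,0,0,-7.1,-1,0,0,0,-7.1,-1,0,0,0,-7.1,-1,0,0,0,-7.1,-1,0,0,0,-7.1,-1,0,0,0,-7.1,-1,0,0,0,-7.1,-1,0,0,0,-7.1,-1,0,0,0,-7.1,-1,0,0,0,-7.1,-1,0,0,0,-7.1,-1,0,0,0,-7.1]
}}

```text
t: 25.07
tool_pos: [0.6414, -0.1736, 0.1905]
orientation: [-3.134, 0.204, 0.004]
force: [-0.6, 0.7, -0.4]
opening: 0.0929
```

>>> {"name": "jog_arm", "arguments": {
  "commands": [-1,0,0,0,-5.37,-1,0,0,0,-5.37,-1,0,0,0,-5.37,-1,-0.001,-0.0266,0,0,-1,0,-0.0266,0,0,-1,0,-0.0266,0,0,-1,0,-0.0266,0,0,-1,0,0,0,0,-1,0,0,0,0]
}}

```text
t: 25.82
tool_pos: [0.6251, -0.0673, 0.191]
orientation: [-3.133, -0.231, 0.004]
force: [0.7, -0.8, 0.6]
opening: 0.0928
```

```bash
python3 look.py 8 steel_rule:0.012 drying_board:0
```

```text
25.8667 [ 0.62537064 -0.06851842  0.19126358] [-1.90373216e-01  2.23349362e-01  1.43419040e+00 -3.84321576e-04
  1.48590538e+00 -3.36431995e-01] [-0.33732619  0.0769299   0.47433198] [-0.06557784 -0.10079119  0.04297805] 0.09295592235020976
yaw 0.14609195379710188 [-1.89148081e-03 -2.54817810e-05 -9.99998211e-01]
steel_rule 0.95 [288.9 258.8] [ 0.6388 -0.1488  0.012 ]
drying_board 0.85 [142.6  84.8] [0.4463 0.0319 0.    ]
```

View pics/w8.png

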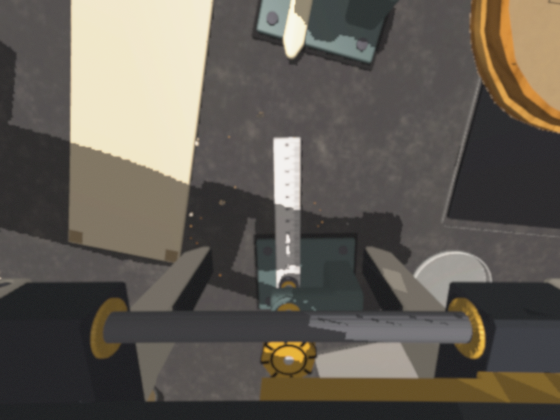

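```bash
python3 - <<'E'
import cv2
a=cv2.imread("pics/w8.png");cv2.imwrite("pics/w8k.png",cv2.resize(a[125:285,220:360],None,fx=4,fy=4,interpolation=cv2.INTER_CUBIC))
E
```

```text
(no output)
```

View pics/w8k.png

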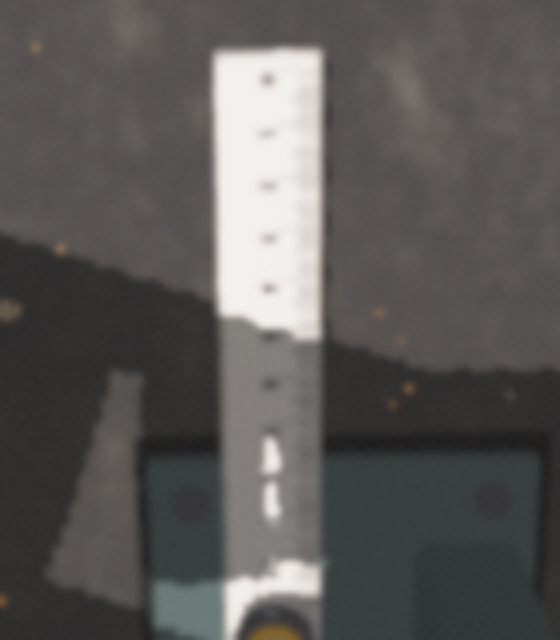

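```bash
python3 - <<'E'
from h import *; import pickle
c=pickle.load(open("w8.pkl","rb"))
q=lambda u,v,z:onz(c,np.array([u,v])/4+[220,125]-.4,z)
L1,R1,L2,R2=q(213,51,.02),q(324,50,.02),q(223,560,.02),q(323,560,.02)
print(L1,R1,L2,R2,np.linalg.norm(R1-L1),np.linalg.norm(R2-L2))
a=(L1+R1)/2;b=(L2+R2)/2;d=(a-b)/np.linalg.norm(a-b);print("dir",d,"yaw",np.degrees(np.arctan2(-d[0],d[1])),"mid",a-.155*d)
# base plate front-left edges
print("base top corner",q(140,440,.012),q(548,437,.012))
for u,v in((69,237),(182,262),(213,0)): print("board",onz(c,(u,v),.006))
g=a-.155*d
print("grip pt at spindle+105:",np.array([.6412,-.173,0])+.105*d)
E
```

```text
[ 0.59863354 -0.00179891  0.02      ] [0.62914195 0.00300178 0.02      ] [ 0.62244776 -0.15549081  0.02      ] [ 0.65368664 -0.15081611  0.02      ] 0.030883806987592303 0.03158671044931314
dir [-0.15535053  0.98785941  0.        ] yaw 8.937126348956081 mid [ 0.63796708 -0.15251677  0.02      ]
base top corner [ 0.59130512 -0.12236919  0.012     ] [ 0.71749108 -0.10249277  0.012     ]
board [ 0.35900211 -0.16226866  0.006     ]
board [ 0.5013411  -0.17658631  0.006     ]
board [0.51985712 0.12227861 0.006     ]
grip pt at spindle+105: [ 0.62488819 -0.06927476  0.        ]
```

>>> {"name": "jog_arm", "arguments": {
  "commands": [-1,-0.0005,0,0.02,-0.5,-1,0,0,0.02,0,-1,0,0,0.02,0,-1,0,0,0.02,0,-1,0,0,0.02,0,-1,0,0,0.02,0,-1,0,0,0.02,0,-1,0,0,0.018,0,-1,0,0,0.012,0,-1,0,0,0.008,0,-1,0,0,0.005,0,-1,0,0,0.002,0,-1,0,0,0,0,-1,0,0,0,0]
}}

```text
t: 27.13
tool_pos: [0.6263, -0.0691, 0.0085]
orientation: [3.132, 0.241, 0.002]
force: [-0.2, -0.3, -0.4]
opening: 0.0928
```

>>> {"name": "jog_arm", "arguments": {
  "commands": [0.2,0,0,0,0,0.3,0,0,0,0,0.4,0,0,0,0,0.5,0,0,0,0,0.6,0,0,0,0,0.6,0,0,0,0,0.6,0,0,0,0,0.6,0,0,0,0],
  "grip_force": 5
}}

```text
t: 27.8
tool_pos: [0.6255, -0.0689, 0.0074]
orientation: [-3.132, -0.241, 0.0]
force: [1.1, -0.5, -0.2]
opening: 0.0439
```

```bash
python3 st.py; python3 look.py 9
```

```text
t 27.95 pos [ 0.6255 -0.0689  0.0074] F [ 0.3  -0.26 -0.06] Ftool [0.25 0.3  0.06] T [-0.005 -0.105  0.031] q6 -0.345 yaw 8.81 op 0.0322
28.0 [ 0.62542797 -0.06885468  0.00740505] [-1.91123501e-01  3.95868763e-01  1.57812359e+00  1.91627132e-05
  1.16776835e+00 -3.44826980e-01] [-0.66754356  0.03998377 -0.93102884] [ 0.00598315  0.00022338 -0.08654103] 0.029854079376715855
yaw 0.1536959668281148 [-1.61643075e-04  4.92298066e-05 -9.99999986e-01]
```

View pics/w9.png

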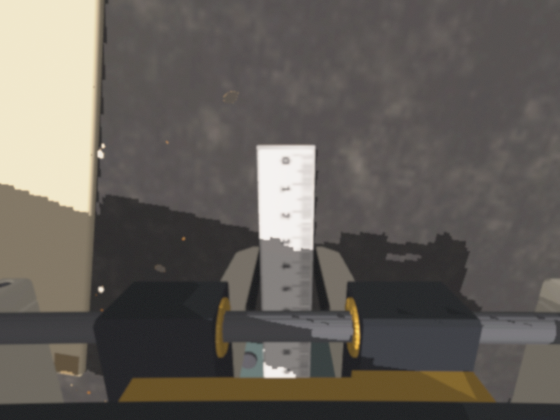

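>>> {"name": "jog_arm", "arguments": {
  "commands": [0.2,0,0,0,0,0.2,0,0,0.0015,0,0.2,0,0,0.0015,0,0.4,0,0,0,0,0.6,0,0,0,0,0.6,0,0,0,0,0.6,0,0,0,0],
  "grip_force": 40
}}

```text
t: 28.58
tool_pos: [0.6254, -0.0689, 0.0044]
orientation: [-3.132, -0.241, 0.0]
force: [-1.0, 0.4, -0.3]
opening: 0.029
```

>>> {"name": "jog_arm", "arguments": {
  "commands": [0.6,0,0,-0.001,0,0.6,0,0,-0.001,0,0.6,0,0,-0.001,0,0.6,0,0,-0.001,0,0.6,0,0,-0.001,0,0.6,0,0,0,0]
}}

```text
t: 29.08
tool_pos: [0.6257, -0.0689, 0.0098]
orientation: [3.132, 0.241, 0.001]
force: [-0.5, -0.1, -0.4]
opening: 0.0292
```

```bash
python3 st.py
```

```text
t 29.23 pos [ 0.6255 -0.0689  0.0095] F [ 0.22 -0.19 -1.15] Ftool [0.19 0.22 1.15] T [ 0.052 -0.114  0.019] q6 -0.345 yaw 8.81 op 0.0294
```

>>> {"name": "jog_arm", "arguments": {
  "commands": [0.6,-0.004,0,0,0,0.6,-0.008,0,0,0,0.6,-0.008,0,0,0,0.6,-0.008,0,0,0,0.6,-0.004,0,0,0,0.6,0,0,0,0]
}}

```text
t: 29.73
tool_pos: [0.5925, -0.0739, 0.0092]
orientation: [-3.132, -0.241, 0.002]
force: [-0.2, 0.3, -0.6]
opening: 0.0294
```

```bash
python3 st.py; python3 look.py 10; python3 - <<'E'
from plant import robot; import cv2
c=robot.read_camera("side");cv2.imwrite("pics/s10.png",cv2.resize(c["img"][160:320,190:370],None,fx=3.3,fy=3.3,interpolation=cv2.INTER_CUBIC))
E
```

```text
t 29.88 pos [ 0.5941 -0.0739  0.0098] F [ 0.24 -0.46 -1.  ] Ftool [0.17 0.49 1.  ] T [ 0.031 -0.093  0.011] q6 -0.363 yaw 8.79 op 0.0294
29.9333 [ 0.59425295 -0.07381535  0.00974925] [-2.09243322e-01  3.19265188e-01  1.67036729e+00  9.50851545e-05
  1.15126589e+00 -3.62918444e-01] [ 0.47941864  0.98481503 -1.02374486] [ 0.05275491 -0.10348717 -0.02682081] 0.029490348320685707
yaw 0.1536364776797481 [ 6.97178413e-04 -5.92711515e-05 -9.99999755e-01]
```

View pics/s10.png

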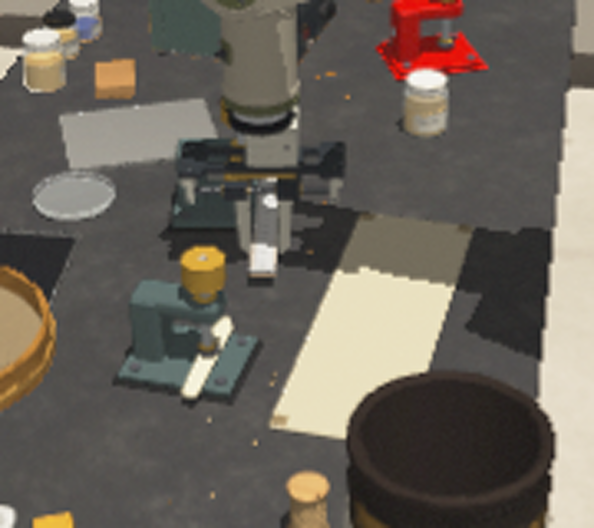

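>>> {"name": "jog_arm", "arguments": {
  "commands": [0.6,-0.01,0,0,0,0.6,-0.015,0,0,0,0.6,-0.015,0,0,0,0.6,-0.01,0,-0.005,0,0.6,0,0,-0.01,0,0.6,0,0,-0.01,0,0.6,0,0,-0.01,0,0.6,0,0,-0.005,0,0.6,-0.01,-0.0015,0,0,0.6,-0.02,-0.003,0,0,0.6,-0.02,-0.003,0,0,0.6,-0.02,-0.003,0,0,0.6,-0.015,-0.0025,0,0,0.6,-0.008,-0.0012,0,0,0.6,0,0,0,0,0.6,0,0,0,0]
}}

```text
t: 31.32
tool_pos: [0.4514, -0.0818, 0.0503]
orientation: [3.132, 0.241, 0.003]
force: [0.4, -0.1, -0.9]
opening: 0.0297
```

```bash
python3 st.py; python3 look.py 11
```

```text
t 31.47 pos [ 0.4516 -0.0818  0.05  ] F [ 0.43  0.04 -1.31] Ftool [0.43 0.02 1.31] T [ 0.045 -0.092  0.001] q6 -0.445 yaw 8.81 op 0.0294
31.5167 [ 0.45132285 -0.08172589  0.04977138] [-2.91053551e-01 -1.02833464e-01  2.04458718e+00  6.72933149e-05
  1.19916424e+00 -4.44927823e-01] [-0.07827248 -1.06840133 -0.76932441] [ 0.04791912 -0.06186633 -0.01443697] 0.029234629622439664
yaw 0.15384993122549676 [ 6.64320189e-04 -1.33551710e-04 -9.99999770e-01]
```

View pics/w11.png

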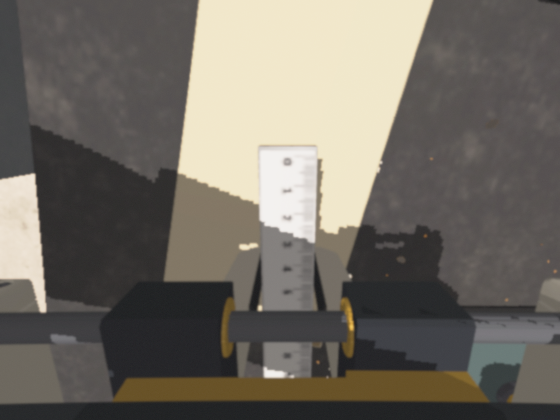

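>>> {"name": "jog_arm", "arguments": {
  "commands": [0.6,0.002,-0.012,0,0,0.6,0.0036,-0.0243,0,0,0.6,0.0036,-0.0243,0,0,0.6,0.0036,-0.0243,0,0,0.6,0.0036,-0.0243,0,0,0.6,0.0036,-0.0243,0,0,0.6,0.0036,-0.0243,0,0,0.6,0.0036,-0.0243,0,0,0.6,0.002,-0.012,0,0,0.6,0,0,0,3,0.6,0,0,0,4,0.6,0,0,0,4,0.6,0,0,0,2,0.6,0,0,0,0,0.6,0,0,0,0]
}}

```text
t: 32.77
tool_pos: [0.4498, 0.1148, 0.0494]
orientation: [-3.14, 0.113, 0.0]
force: [0.2, 1.2, -0.8]
opening: 0.0296
```

```bash
python3 st.py; python3 look.py 12;python3 - <<'E'
from plant import robot; import cv2
for n in("top","side"):
  c=robot.read_camera(n);im=c["img"][150:290,160:380] if n=="top" else c["img"][150:340,190:400]
  cv2.imwrite(f"pics/{n}12.png",cv2.resize(im,None,fx=3,fy=3,interpolation=cv2.INTER_CUBIC))
E
```

```text
t 32.92 pos [0.4497 0.1147 0.0495] F [ 0.26 -0.62 -0.99] Ftool [0.3  0.6  0.99] T [ 0.054 -0.116 -0.018] q6 0.211 yaw -4.14 op 0.0293
32.9667 [0.44961084 0.1146369  0.04944336] [ 1.39060021e-01 -8.61886351e-02  2.02978282e+00  2.47427033e-05
  1.19804713e+00  2.11508407e-01] [-0.63879682 -0.05268738 -1.74919673] [ 0.02585607 -0.05995237 -0.03008804] 0.02947721913472804
yaw -0.07245739674054961 [-5.13879887e-05  1.60757920e-05 -9.99999999e-01]
```

View pics/w12.png

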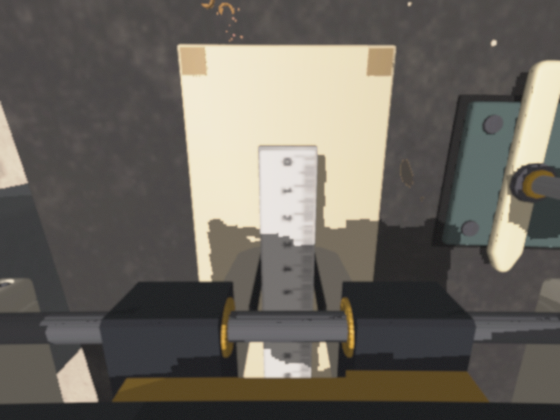

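View pics/side12.png

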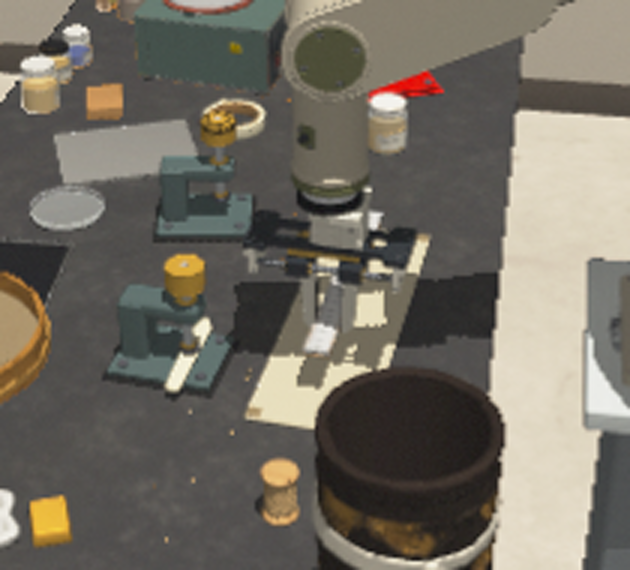

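View pics/top12.png

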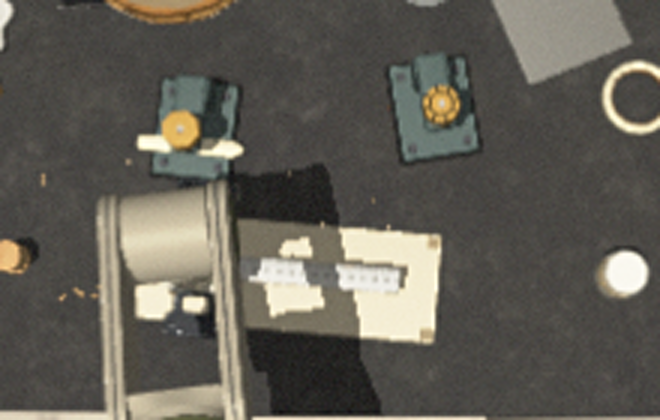

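>>> {"name": "jog_arm", "arguments": {
  "commands": [0.6,0,0,0.01,0,0.6,0,0,0.012,0,0.6,0,0,0.008,0,0.6,0,0,0.005,0,0.6,0,0,0.003,0,0.6,0,0,0.002,0,0.6,0,0,0.001,0,0.6,0,0,0,0,0.6,0,0,0,0]
}}

```text
t: 33.82
tool_pos: [0.4499, 0.1147, 0.0088]
orientation: [-3.139, 0.115, -0.001]
force: [-0.1, -0.9, -1.6]
opening: 0.0294
```

```bash
python3 st.py
```

```text
t 33.97 pos [0.4499 0.1147 0.0089] F [ 0.54  0.01 -0.31] Ftool [ 0.53 -0.05  0.31] T [ 0.034 -0.094 -0.002] q6 0.212 yaw -4.2 op 0.0295
```

>>> {"name": "jog_arm", "arguments": {
  "commands": [0.6,0,0,0.001,0,0.6,0,0,0.0008,0,0.6,0,0,0,0,0.3,0,0,0,0,0.2,0,0,0,0,0.1,0,0,0,0,0,0,0,0,0,-0.1,0,0,0,0,-0.2,0,0,0,0,-0.2,0,0,0,0],
  "grip_force": 10
}}

```text
t: 34.8
tool_pos: [0.4495, 0.1146, 0.0067]
orientation: [3.139, -0.115, 0.0]
force: [0.1, -0.2, -0.2]
opening: 0.0551
```

>>> {"name": "jog_arm", "arguments": {
  "commands": [-0.2,0,0,-0.01,0,-0.2,0,0,-0.02,0,-0.2,0,0,-0.03,0,-0.2,0,0,-0.04,0,-0.2,0,0,-0.04,0,-0.2,0,0,-0.04,0,-0.2,0,0,-0.04,0,-0.2,0,0,-0.02,0,-0.2,0,0,0,0,-0.2,0,0,0,0]
}}

```text
t: 35.63
tool_pos: [0.4504, 0.1148, 0.2489]
orientation: [-3.139, 0.115, -0.006]
force: [-0.6, 1.0, -1.0]
opening: 0.0558
```

```bash
python3 st.py; python3 look.py 13 steel_rule:0.006 drying_board:0
```

```text
t 35.78 pos [0.4485 0.1145 0.245 ] F [-0.22  0.09 -0.34] Ftool [-0.23 -0.07  0.34] T [-0.03  -0.132  0.042] q6 0.212 yaw -4.2 op 0.056
35.8333 [0.44845569 0.11449017 0.24481193] [ 1.39106542e-01 -2.54850247e-01  1.81013994e+00  5.58635300e-06
  1.58958703e+00  2.12276579e-01] [ 0.40207324 -0.37413429  0.20650401] [-0.04873648 -0.03032254  0.00347482] 0.055700092523477504
yaw -0.07317104359676246 [-3.25311946e-03 -4.49832039e-04 -9.99994607e-01]
steel_rule 0.88 [292.1 239.9] [0.4489 0.0338 0.006 ]
drying_board 0.97 [287.8 237.5] [0.4427 0.0358 0.    ]
```

View pics/w13.png

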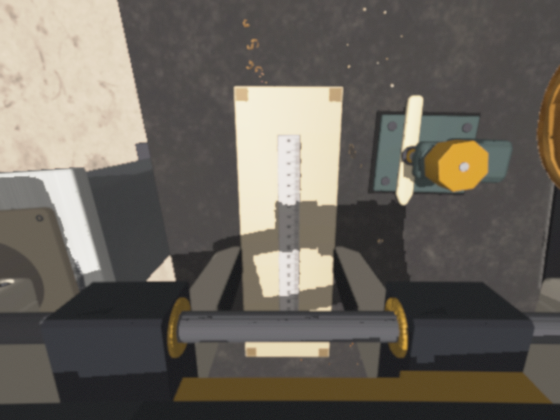

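The rule lies flat, centred and parallel on the board, and the robot is clear of everything. For the knob angle: the flats started 10.3° (0.18 rad) clockwise of the press axes, and adding 4.01–4.06 rad turned gives about 4.2 rad, with the stop felt. Handing in.

```bash
python3 - <<'E'
from plant import robot
c=robot.read_camera("top")
for t in("thread_spool","size_jar","plain_press","plain_press_knob_rim"):
    print(t,[(round(d["score"],2),round(d["position"][1]*560,1),round(d["position"][0]*420,1)) for d in robot.pinpoint(t,c)[:1]])
print(robot.close_job(), robot.read_state()["t"])
E
```

```text
thread_spool [(0.52, 166.0, 235.1)]
size_jar [(0.72, 368.9, 245.6)]
plain_press [(0.92, 224.9, 199.6)]
plain_press_knob_rim [(0.69, 218.7, 187.8)]
the job is handed in; nothing more can be done
the job is handed in; nothing more can be done
```

I unscrewed the marked knob clockwise to its stop, drew the rule out to the press's -x and laid it on the drying board. I then handed the job in at about 36 s; no verdict is reported.

**Knob:** I turned it in one grasp at 16 N grip, about 232° (4.01–4.06 rad) on top of a start angle I put at roughly 0.18 rad. The wrist moment jumped from -0.16 to +0.57 N m at the stop, and turning a little further only slipped the pads. I did not see the 1 N m you describe, because the light grip slipped first, and I did not regrasp to confirm it. The picture taken just after release puts the knob at about 4.2 rad, and it reads 2.4° off the gripper's own angle.

**Press:** The largest force I read at the wrist while holding the knob was about 5 N, or roughly 0.5 mm of shift on the pad. The moment before the stop had an unexpected sign (about -0.15 N m), which I did not explain.

**Rule:** The last wrist picture shows it flat, parallel to the board and about 6 mm from its middle. It was let go about 8 mm above the board, because the fingertips reached below the rule.

**Other things:** The spool, jar and plain press read 1 to 4 pixels from where they were at the start, in line with the networks' usual scatter. The bone folder I checked only by eye; it still lies in the plain press. I left the red look-alike alone.

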